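# Unclip the tool handle into the tray

## Robot

A 7-joint arm with a two-finger parallel gripper is mounted at the origin on the work surface. World frame = base frame: x ahead of the robot, y to its left, z up, the work surface at z = 0. Lengths are in m, angles in rad, forces in N, time in s.
With the tool pointing down it reaches from about 0.425 to 0.825 m from the base axis. Payload 3.6 kg.
Tool frame: the origin (TCP) lies on the front face of the gripper's body, between the roots of the fingers; the fingertips stand 84 mm ahead of it and the grasp point (between the pads) lies 65 mm ahead of it; x points along the fingers, z is the direction in which the jaws open and shut, and the axes are right-handed (so a half turn about x gives the same grasp; the last joint's range is limited). The gripper opens to 93 mm and grips with 3 to 60 N. Pads are 15 mm wide; open, the fingers measure 128 mm over their backs; the gripper's body (75 mm by 188 mm) begins 65 mm behind the grasp point.
Start: joints at [-1.202, 0.615, -0.013, 1.423, 0.008, 1.103, -0.04], TCP at [0.251, 0.6, 0.303] pointing down, gripper open.
Joint ranges: [-3.12, 3.12], [-0.3, 2.06], [-1.34, 1.32], [0.26, 2.42], [-1.36, 4.5], [0.01, 1.98], [-2.84, 2.84]. Speed limits (rad/s): [2.79, 2.79, 3.14, 3.14, 3.14, 3.14, 3.14].

## Interface

Orientations are given as a 3x3 rotation matrix whose columns are the frame's x, y, z axes.
In Python, from station import ctrl gives the robot as it stands. Calls block until the motion is done:
- ctrl.move_to(position, orientation): joint-space move of the TCP to a pose.
- ctrl.move_l(position, speed=0.15, rotation=None, stop_force=None): straight line of the TCP; rotation=None keeps the orientation; speed is the mean speed in m/s. With stop_force (N) it stops when the force on the tool has changed by that much, and returns True; else False.
- ctrl.movej(angles): joint-space move.
- ctrl.command_gripper(opening, effort=None): opening from 0.0 (shut) to 1.0 (fully open); effort is the grip in N (None keeps the last); returns when the fingers have stopped.
- ctrl.wait(seconds).
- ctrl.ik(position, orientation): joint angles nearest the present ones, or None.
- ctrl.get_obs(): the state.
- ctrl.snapshot(name): name is "scene" or "side" or "wrist"; returns a dict with "pixels" (400x640x3 uint8, red, green, blue), "vfov" (degrees; the focal length in pixels is half the picture's height over the tangent of half this angle, whatever the lens; pixels are square), "cx", "cy" (the principal point, pixels), "xyz" and "rotation" of the camera in the world. Camera axes: x right, y down, z forward; pixel columns grow to the right and rows downward; lengths in m; the calibration is good to about 2 mm. The wrist camera is an equidistant fisheye: a pixel r from the principal point sees the ray r / f radians off the axis. A picture is of the moment at which its call begins. There is no depth.
A pose or a line that the arm cannot do raises ctrl.Unreachable and nothing moves.
- ctrl.finish_job(): hands the job in, once; it reports no verdict.
The state is a dict: "time": time; "joints": joint angles; "joint_velocities": joint speeds; "joint_torque": joint torques, N m; "tool_pos": TCP position; "ee_rot": TCP orientation; "wrist_force": force on the tool from outside, world axes, zero at the start; "torque": the same for the moment, N m; "opening": opening from 0.0 (shut) to 1.0 (fully open).
Only numpy, scipy, OpenCV 4.12 (cv2) and the standard library are available. Lean on these libraries where they do the work, as an engineer would, in place of code of your own. Each camera call takes 0.05 s, during which the arm holds its last target.

## Task

On the model-railway baseboard, take the wooden tool handle with the hexagonal end caps and snap it straight forward out of its two spring clips, towards the open side of its stand. Then set it down, without dropping it, flat and lengthwise in the shallow plywood tray. Leave the plain round dowel in the clips of the other stand.

Things in the scene. Friction and masses are not known exactly. Their poses are not given: they have to be found in the camera images.
- handle_center (a point): Centre of the loose wooden tool handle: round bar 24 mm thick, 180 mm long, along its y axis, with a hexagonal cap (40 mm across flats, 14 mm thick) at each end; 0.12 kg. It starts level in handle_stand's clips, along the stand's y, one cap flat facing down. Grip it across at its middle, from above (100 mm free between clips). Lying in the tray its centre is 20 mm above the floor.
- handle_stand: Fixed stand; origin under the middle of its base (100 x 170 x 12 mm). Two spring C clips at y = +-58 mm hold the bar at x = 0, z = 72 mm and open to the stand's -x (its front, towards the robot). Pulled level along -x the bar snaps out at about 10 N, clear of the jaws after 32 mm. A post behind each clip (x 14 to 34 mm, top z = 88 mm); between the posts only the base.
- tray_in (a point): Centre of the inner floor of the fixed, open plywood tray, 6 mm above the work surface. The inside is 148 mm along x and 228 mm (lengthwise) along y; the walls are 6 mm thick and rise 22 mm above this floor.
- dowel_center (a point): Centre of the other bar, to be left alone: a plain round wooden dowel 24 mm thick, 180 mm long, no caps, along its y axis, in the clips of a second stand just like handle_stand, 72 mm above the work surface.
There are look-alikes about, which are no part of the job. What is shaped like the part that bears handle_center but pink is not meant.

How it is judged:
On the way:
1. the tool handle has come forward out of its clips: its centre is at least 24 mm in front of its clipped place, and still within 25 mm of the clips' height and 30 mm sideways (x of handle_center in the frame of handle_stand between -0.2 and -0.024 m and y of handle_center in the frame of handle_stand between -0.03 and 0.03 m and z of handle_center in the frame of handle_stand between 0.047 and 0.097 m), for 0.05 s.
At the end, for the whole second after the job is handed in: The tool handle lies at rest in the tray, flat on the floor (centre less than 28 mm above it, within 65 mm across and 40 mm along the tray of its middle) and within 15 degrees of lengthwise; the plain dowel is within 15 mm of where it was, in its clips (x of handle_center in the frame of tray_in between -0.065 and 0.065 m and y of handle_center in the frame of tray_in between -0.04 and 0.04 m and z of handle_center in the frame of tray_in between 0.01 and 0.028 m and angle between the y axis of handle_center and the y axis of tray_in, either way round below 0.26 rad and linear speed of handle below 0.02 m/s and distance of dowel_center from where it was at the start of the episode below 0.015 m); the robot touches nothing.
It fails at once if the plain dowel is moved by more than 15 mm (distance of dowel_center from where it was at the start of the episode above 0.015 m).
It fails at once if the tool handle is dropped or thrown: it moves at more than 0.8 m/s while the fingers are not touching it (contact force between the fingers and handle below 0.05 N and linear speed of handle above 0.8 m/s).
It also fails if it takes over 45 s, if anything falls off the work surface, if the arm or the gripper's body presses on something with over 40 N, if the wrist force passes 120 N, or if a joint passes its speed limit or range.

## Working session

There is one attempt and no reset: what is moved stays moved. The work goes in short steps, each a Python script; the robot and the scene stay as the last script left them, time stands still between calls to the robot, and variables do not carry over. Pictures are saved under pics/ and viewed, and the job is handed in when it is done.

```bash
ls; mkdir -p pics
python3 - <<'E'
from station import ctrl
import cv2,pickle
d={}
for n in("scene","side","wrist"):
    s=ctrl.snapshot(n);d[n]=s
    cv2.imwrite(f"pics/{n}0.png",s["pixels"][:,:,::-1])
    print(n,s["vfov"],s["cx"],s["cy"],s["xyz"],s["rotation"])
pickle.dump(d,open("s0.pkl","wb"))
o=ctrl.get_obs();print(o["time"],o["tool_pos"],o["ee_rot"])
E
```

```text
pics
scene 54.26801091880382 321.1076357026325 198.40640798334468 [1.16921634 0.41684587 0.87287268] [[-0.6081873   0.53286393 -0.58835724]
 [ 0.79377948  0.40384772 -0.45477594]
 [-0.00472697 -0.74361485 -0.66859151]]
side 50.32449966338476 316.120894876798 197.66053249662994 [ 0.0944358  -1.02083183  0.90594229] [[ 0.92279186 -0.25415491  0.28958672]
 [-0.38484523 -0.57152633  0.72474258]
 [-0.01869045 -0.78023262 -0.62521015]]
wrist 65.70646984690485 316.2617841248122 200.13220594592264 [0.17186278 0.63234503 0.38300835] [[ 0.38553734  0.87987333  0.27781989]
 [ 0.92268715 -0.36664441 -0.11924888]
 [-0.0030628   0.30231574 -0.95320292]]
0.15 [0.25042628 0.59936696 0.30184522] [[-7.64675743e-04 -9.22717439e-01  3.85476255e-01]
 [-1.78987990e-03  3.85477013e-01  9.22715703e-01]
 [-9.99998106e-01  1.56221158e-05 -1.94631832e-03]]
```

View pics/scene0.png

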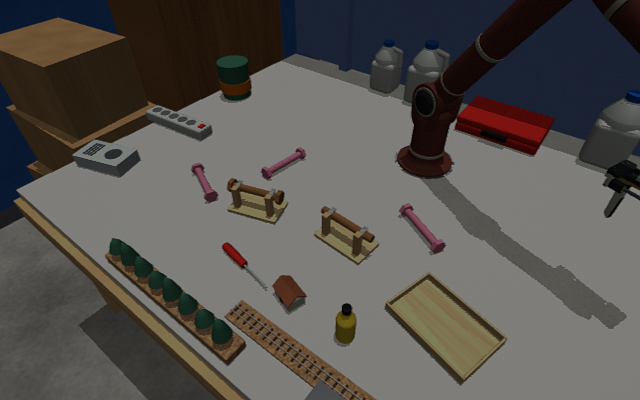

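View pics/side0.png

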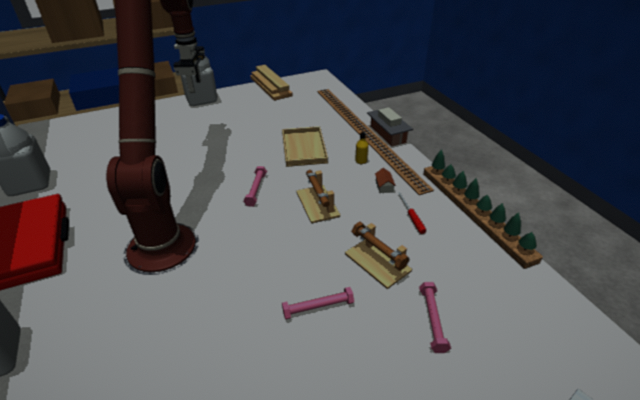

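View pics/wrist0.png

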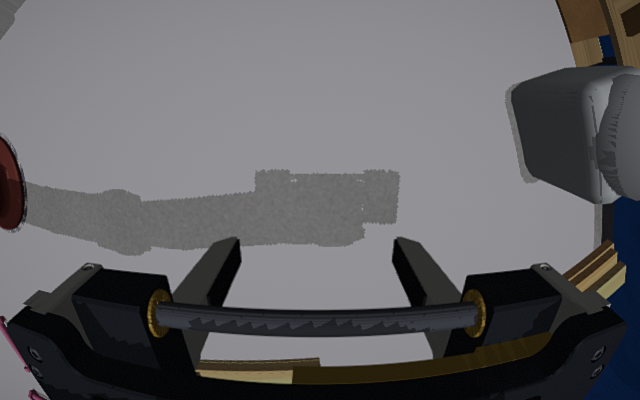

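The scene picture shows two stands, at scene (257,195) and (347,232), three pink look-alikes on the table, and the tray at (445,323). I'll enlarge both stands and the tray.

Run:
```python
import cv2
a=cv2.imread("pics/scene0.png");b=cv2.imread("pics/side0.png")
def c(i,x,y,w,h,k,n): cv2.imwrite(n,cv2.resize(i[y:y+h,x:x+w],None,fx=k,fy=k,interpolation=cv2.INTER_CUBIC))
c(a,215,165,180,105,4.4,"pics/c1.png")
c(b,280,160,150,135,4.4,"pics/c2.png")
c(a,375,265,140,120,5,"pics/c3.png")
c(b,270,115,70,60,9,"pics/c4.png")
```

```text
(no output)
```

View pics/c1.png

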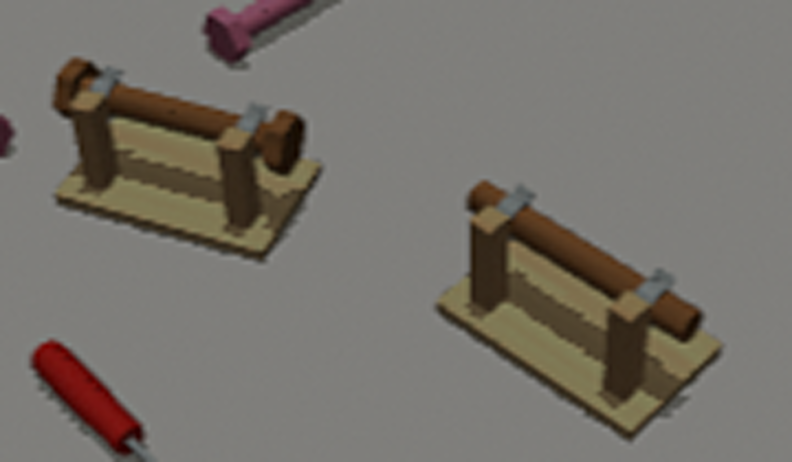

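View pics/c2.png

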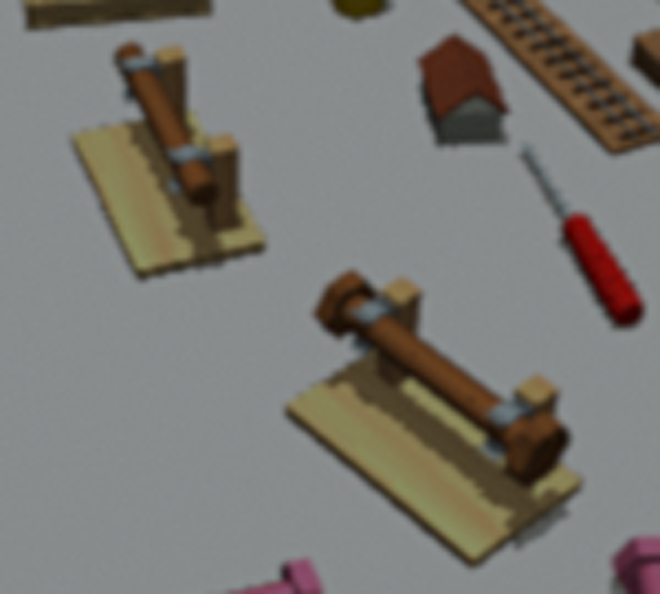

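View pics/c3.png

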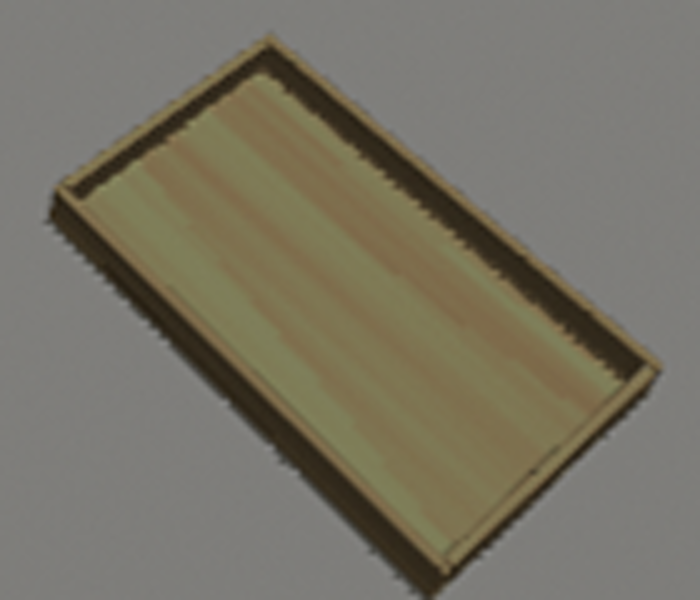

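View pics/c4.png

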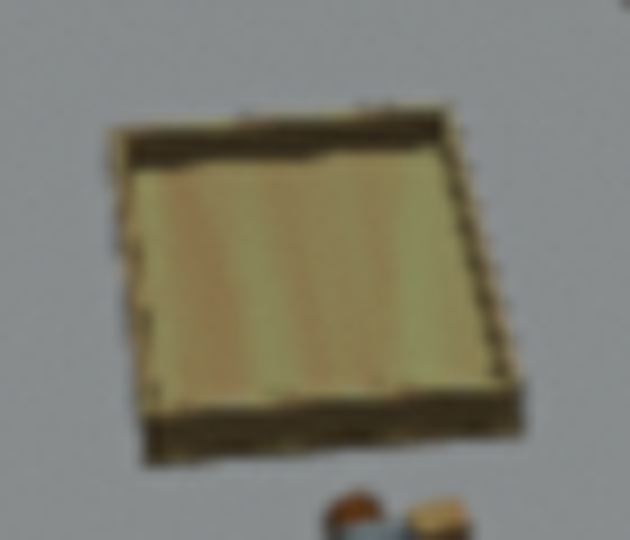

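The handle candidates are:
- The brown bar with hex caps, at scene (257,192) and side (381,245).
- The plain brown dowel, at scene (347,225) and side (319,187).
- Three pink capped bars on the table.

The crops confirm that only the first has hexagonal caps and is brown, so it's the handle. Next I'll fit poses.

```bash
cat > h.py <<'E'
import numpy as np,cv2
from scipy.optimize import least_squares
def proj(s,P):
    P=np.atleast_2d(P);c=(P-s["xyz"])@np.array(s["rotation"])
    f=200/np.tan(np.radians(s["vfov"])/2)
    return np.c_[s["cx"]+f*c[:,0]/c[:,2],s["cy"]+f*c[:,1]/c[:,2]]
def pose(p,L):
    c,s=np.cos(p[2]),np.sin(p[2]);L=np.array(L,float)
    return np.c_[p[0]+c*L[:,0]-s*L[:,1],p[1]+s*L[:,0]+c*L[:,1],L[:,2]]
def crop(uv,x,y,k): return (np.array(uv,float)+.5)/k-.5+[x,y]
def fit(obs,p0):
    f=lambda p:np.concatenate([(proj(s,pose(p,L))-uv).ravel() for s,L,uv in obs])
    r=least_squares(f,p0,loss="soft_l1");return r.x,f(r.x).reshape(-1,2)
E
python3 - <<'E'
from h import *
import pickle
d=pickle.load(open("s0.pkl","rb"));A,B=d["scene"],d["side"]
C1=lambda u:crop(u,215,165,4.4);C2=lambda u:crop(u,280,160,4.4)
bA=[(.05,-.085,.012),(.05,.085,.012),(-.05,.085,.012)]
bB=[(-.05,.085,.012),(-.05,-.085,.012),(.05,-.085,.012)]
for n,ua,ub in(("handle",[(57,195),(262,250),(322,163)],[(288,408),(475,555),(580,483)]),
             ("dowel",[(437,305),(630,432),(720,348)],[(72,135),(142,272),(265,243)])):
    p,r=fit([(A,bA,C1(ua)),(B,bB,C2(ub))],[.5,0,0]);print(n,p,"\n",r.round(1).tolist())
    for nm,o in(("A",[(A,bA,C1(ua))]),("B",[(B,bB,C2(ub))])):print(nm,fit(o,p)[0])
    if n=="handle":
        print((proj(A,pose(p,[(0,-.083,.072),(0,.083,.072)]))-[215,165])*4.4,(proj(B,pose(p,[(0,.083,.072),(0,-.083,.072)]))-[280,160])*4.4)
tA=[(-.08,-.12,.028),(.08,-.12,.028),(-.08,.12,.028),(.08,.12,.028)];tB=[(-.08,.12,.028),(.08,.12,.028),(.08,-.12,.028),(-.08,-.12,.028)]
oa=(A,tA,crop([(270,38),(55,190),(660,368),(440,570)],375,265,5));ob=(B,tB,crop([(110,130),(450,108),(520,392),(145,415)],270,115,9))
p,r=fit([oa,ob],[.5,.3,0]);print("tray",p,r.round(1).tolist(),fit([oa],p)[0],fit([ob],p)[0])
E
```

```text
handle [ 0.56010923 -0.31427628  0.28477388] 
 [[-0.7, -0.8], [0.3, 0.2], [0.2, -0.4], [-0.6, -1.2], [-0.2, 0.9], [1.1, -1.0]]
A [ 0.56114335 -0.31316054  0.28851766]
B [ 0.55896008 -0.31581035  0.28737173]
[[ 77.02425571  86.43769717]
 [283.29155018 140.50027859]] [[345.16988411 302.29214183]
 [537.10959034 447.5397979 ]]
dowel [ 0.50610713 -0.00498532 -0.07968432] 
 [[-0.8, -1.0], [-0.0, -0.1], [0.6, -1.1], [0.3, -0.6], [-0.7, -0.6], [1.1, -0.9]]
A [ 0.50815475 -0.00326464 -0.08258203]
B [ 0.50395027 -0.00787635 -0.07551217]
tray [ 0.59158796  0.34084951 -0.28031437] [[-0.1, -1.6], [-0.8, -1.2], [0.7, -0.5], [0.1, 0.9], [0.1, -0.5], [0.6, -0.9], [0.6, -1.1], [-0.4, -0.3]] [ 0.59287813  0.34132717 -0.27959144] [ 0.58891794  0.33664599 -0.27947071]
```

The fit residuals are about 1 px and the predicted cap positions match the picture. Next I'll hover over the handle and check.

```bash
cat >> h.py <<'E'
H=np.array([.5602,-.3143,.2855]);T=np.array([.5912,.3405,-.280]);OFF=.070
def R(yaw,sg):
    x=np.array([0,0,-1.]);z=sg*np.array([np.cos(yaw),np.sin(yaw),0]);return np.c_[x,np.cross(z,x),z]
def fwd(d): return H[:2]-d*np.array([np.cos(H[2]),np.sin(H[2])])
def fish(s,P):
    c=(np.atleast_2d(P)-s["xyz"])@np.array(s["rotation"]);f=200/np.tan(np.radians(s["vfov"])/2)
    r=np.hypot(c[:,0],c[:,1]);th=np.arctan2(r,c[:,2]);return np.c_[s["cx"]+f*th*c[:,0]/r,s["cy"]+f*th*c[:,1]/r]
E
python3 - <<'E'
from station import ctrl
from h import *
for sg in(1,-1):
    for z in(.26,.142):
        print(sg,z,[None if q is None else np.round(q,2).tolist() for q in[ctrl.ik([*H[:2],z],R(H[2],sg)),ctrl.ik([*fwd(.08),z],R(H[2],sg)),ctrl.ik([*T[:2],z],R(T[2],sg))]])
E
```

```text
1 0.26 [[0.11, 0.73, 0.68, 1.52, -0.49, 1.08, 1.18], [0.15, 0.65, 0.71, 1.68, -0.49, 1.0, 1.32], [-0.74, 0.72, 0.34, 1.38, -0.26, 1.08, -0.63]]
1 0.142 [[0.28, 0.8, 0.35, 1.61, -0.36, 0.79, 1.07], [0.33, 0.75, 0.39, 1.78, -0.42, 0.7, 1.24], [-0.7, 0.85, 0.28, 1.48, -0.28, 0.85, -0.61]]
-1 0.26 [[-0.07, 0.9, 1.13, 1.52, -0.83, 1.27, -1.68], [-0.03, 0.82, 1.13, 1.68, -0.8, 1.18, -1.54], [-0.33, 0.74, -0.44, 1.36, 0.32, 1.11, 2.05]]
-1 0.142 [[-0.07, 1.07, 1.13, 1.63, -1.05, 1.16, -1.53], [-0.02, 1.02, 1.13, 1.79, -1.06, 1.09, -1.34], [-0.33, 0.87, -0.43, 1.47, 0.42, 0.9, 1.98]]
```

Run:
```python
from station import ctrl
from h import *
ctrl.move_to([*fwd(.02),.26],R(H[2],1))
s=ctrl.snapshot("wrist");im=s["pixels"][:,:,::-1].copy()
L=[(0,-.083,.072),(0,.083,.072),(0,0,.072),(-.05,.085,.012),(-.05,-.085,.012)]
for u in fish(s,pose(H,L)): cv2.circle(im,tuple(int(round(v)) for v in u),2,(0,255,0),-1)
cv2.imwrite("pics/w1.png",im);o=ctrl.get_obs();print(o["time"],o["tool_pos"],o["joints"])
```

```text
3.5667 [ 0.54158562 -0.31909758  0.25989125] [ 0.11567862  0.70568957  0.68301031  1.55873777 -0.49061649  1.05457779
  1.21511065]
```

View pics/w1.png

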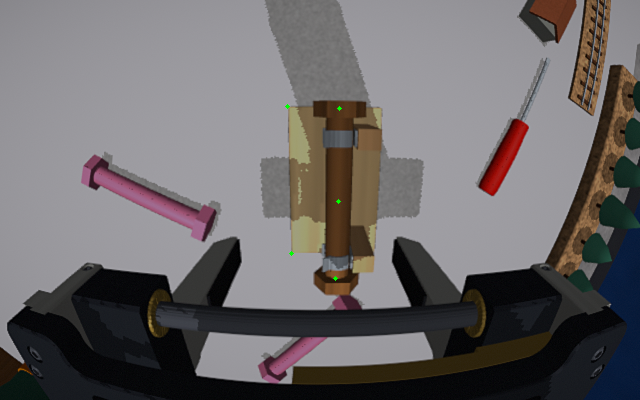

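The wrist view shows the handle with cap centres at (339,108) and (335,280). The predicted green dots land on the caps and on the base corner at (288,106), so the pose is good. I'll descend, grip and pull.

Run:
```python
from station import ctrl
from h import *
z=.072+OFF
ctrl.move_l([*fwd(0),.24],.15)
print(ctrl.move_l([*fwd(0),z],.1,stop_force=8))
ctrl.command_gripper(0.0,50)
o=ctrl.get_obs();print(o["time"],o["opening"],o["opening"]*93,o["wrist_force"])
s=ctrl.snapshot("side");cv2.imwrite("pics/g1.png",cv2.resize(s["pixels"][180:310,290:460,::-1],None,fx=4,fy=4,interpolation=cv2.INTER_CUBIC))
```

```text
False
6.1417 0.24847282960863412 23.107973153602973 [1.97639468 0.402611   1.2965857 ]
```

View pics/g1.png

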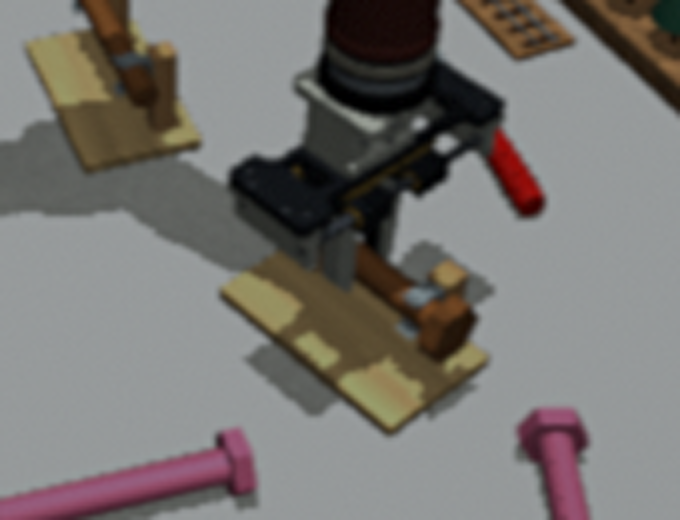

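The jaws closed to 23 mm on the bar, and the picture shows it still clipped, with its cap at crop (445,322). I'll pull it forward now.

Run:
```python
from station import ctrl
from h import *
z=.072+OFF
ctrl.move_l([*fwd(.075),z],.06)
ctrl.wait(.1)
o=ctrl.get_obs();print(o["time"],o["opening"]*93,o["wrist_force"],o["tool_pos"])
for n in("side","wrist"):
    s=ctrl.snapshot(n);i=s["pixels"][:,:,::-1]
    cv2.imwrite(f"pics/p_{n}.png",cv2.resize(i[170:310,270:460],None,fx=4,fy=4,interpolation=cv2.INTER_CUBIC) if n=="side" else i)
```

```text
7.6917 23.115062338882705 [ 0.90911351 -0.31690669 -0.82697115] [ 0.48866896 -0.33516258  0.14191986]
```

View pics/p_side.png

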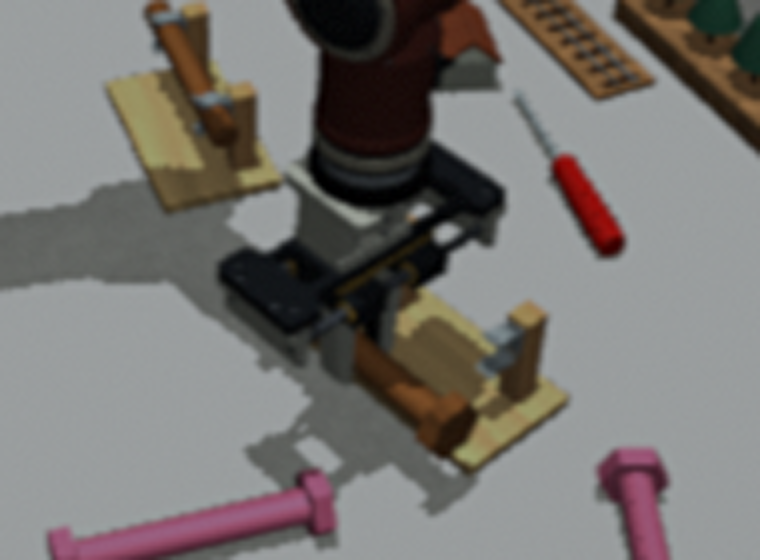

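View pics/p_wrist.png

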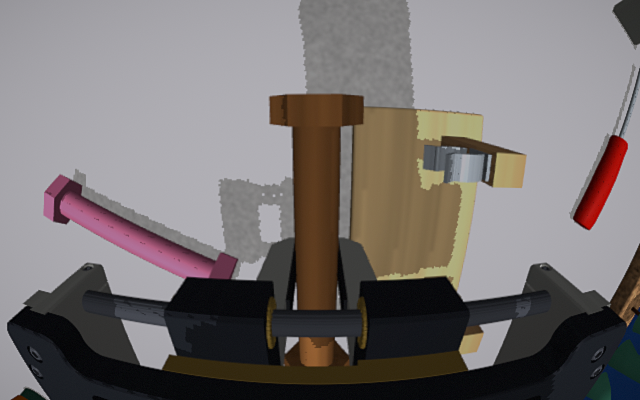

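The handle is out of the clips at wrist (316,200) and sits square in the jaws. The clip at (455,163) is empty. I'll lift it and carry it to above the tray.

Run:
```python
from station import ctrl
from h import *
ctrl.move_l([*fwd(.075),.30],.15)
ctrl.move_to([*T[:2],.30],R(T[2],1))
ctrl.move_l([*T[:2],.16],.12)
o=ctrl.get_obs();print(o["time"],o["opening"]*93,o["wrist_force"],o["tool_pos"])
for n in("scene","wrist"):
    s=ctrl.snapshot(n);i=s["pixels"][:,:,::-1].copy()
    L=[(a,b,.028) for a in(-.08,.08) for b in(-.12,.12)]
    for u in (fish if n=="wrist" else proj)(s,pose(T,L)): cv2.circle(i,tuple(int(round(v)) for v in u),2,(0,255,0),-1)
    cv2.imwrite(f"pics/t_{n}.png",cv2.resize(i[200:390,340:560],None,fx=3,fy=3,interpolation=cv2.INTER_CUBIC) if n=="scene" else i)
```

```text
12.7333 22.596489640140113 [-0.12954219  0.21857263 -0.78945479] [0.59179179 0.34056675 0.16105409]
```

View pics/t_scene.png

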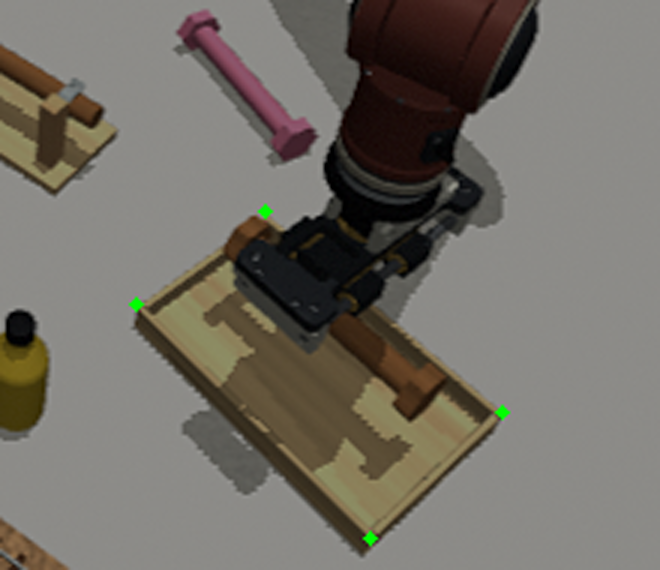

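View pics/t_wrist.png

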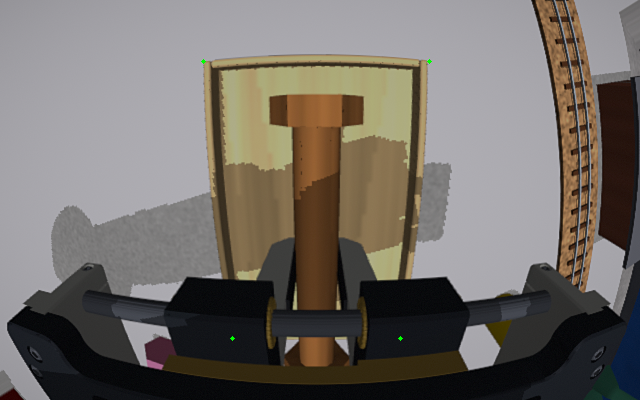

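The handle is centred and parallel over the tray. The predicted rim corners fall on the real ones at wrist (204,62) and (430,62). I'll lower it until it touches.

Run:
```python
from station import ctrl
from h import *
ctrl.move_l([*T[:2],.105],.08)
r=ctrl.move_l([*T[:2],.091],.02,stop_force=4)
o=ctrl.get_obs();print(r,o["time"],o["wrist_force"],o["tool_pos"])
s=ctrl.snapshot("side");i=s["pixels"][:,:,::-1]
cv2.imwrite("pics/d_side.png",cv2.resize(i[90:190,250:360],None,fx=5,fy=5,interpolation=cv2.INTER_CUBIC))
s=ctrl.snapshot("scene");i=s["pixels"][:,:,::-1]
cv2.imwrite("pics/d_scene.png",cv2.resize(i[230:390,360:530],None,fx=4,fy=4,interpolation=cv2.INTER_CUBIC))
```

```text
True 14.1583 [ 0.04970951 -0.17432886  4.25166048] [0.59137455 0.34059135 0.0969846 ]
```

View pics/d_scene.png

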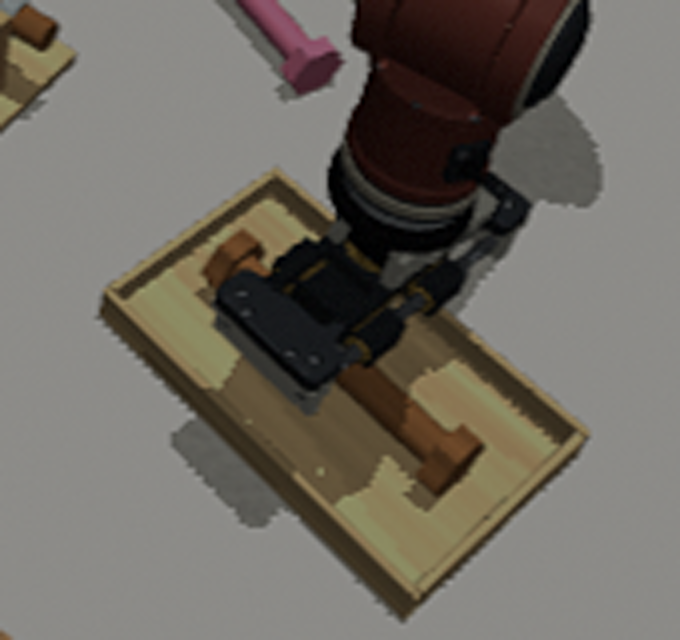

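It touched at TCP z = 0.097, close to the expected 0.096. Both caps, at crop (235,260) and (450,465), sit on the tray floor. I'll release and retreat.

Run:
```python
from station import ctrl
from h import *
ctrl.command_gripper(0.65)
ctrl.wait(.2)
ctrl.move_l([*T[:2],.30],.12)
ctrl.wait(.3)
o=ctrl.get_obs();print(o["time"],o["opening"],o["wrist_force"],o["tool_pos"])
for n in("scene","wrist"):
    i=ctrl.snapshot(n)["pixels"][:,:,::-1]
    cv2.imwrite(f"pics/e_{n}.png",cv2.resize(i[160:390,220:530],None,fx=2.5,fy=2.5,interpolation=cv2.INTER_CUBIC) if n=="scene" else i)
```

```text
17.4 0.6500378509093123 [0.03731704 0.46679842 0.16886619] [0.59115707 0.34047333 0.29976139]
```

View pics/e_scene.png

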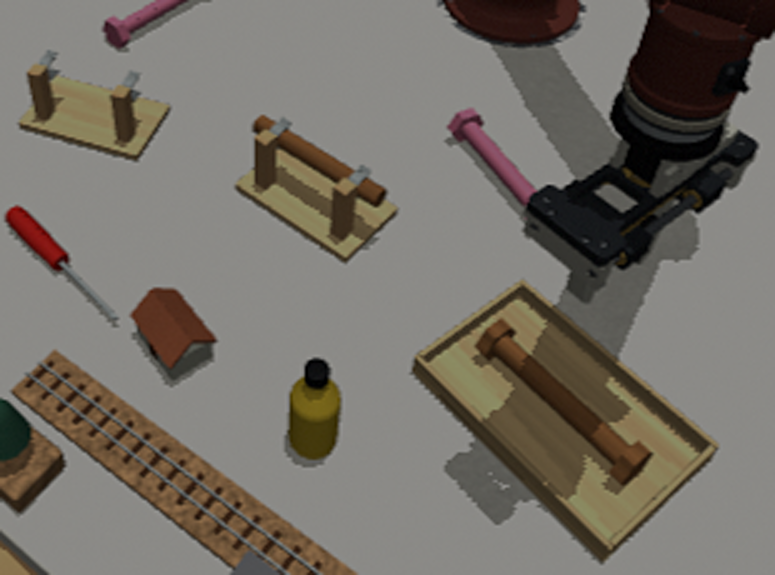

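View pics/e_wrist.png

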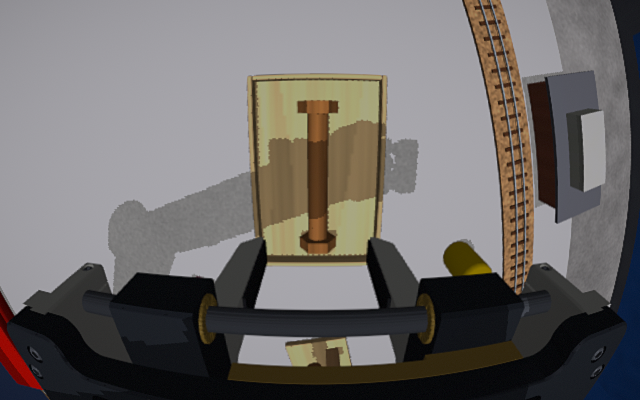

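The handle lies flat, centred and lengthwise in the tray, with caps at wrist (317,107) and (317,242). The dowel is still clipped at scene crop (320,160), and the gripper is clear, so I'll hand the job in.

Run:
```python
from station import ctrl
ctrl.finish_job()
print(ctrl.get_obs()["time"])
```

```text
the job is handed in; nothing more can be done
the job is handed in; nothing more can be done
```

The tool handle is out of its clips and lying in the plywood tray, and the job was handed in at about 17.5 s of the 45 s allowed. I gripped the brown, hex-capped handle across its middle and pulled it level 75 mm straight forward. Then I carried it over, lowered it until it touched the tray floor and released it there.

- **Handle:** the last pictures show it flat, centred and lengthwise in the tray. The floor contact came at tool height 0.097 m, against 0.096 m expected.
- **Dowel:** it is still in its clips and looks unmoved in the last picture; I did not re-measure its position.
- **Robot:** the gripper was about 0.2 m above the handle at hand-in, with the wrist force close to zero.

None of my checks failed or disagreed, and the job hand-in itself gives no verdict.

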